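Rack the small board in the steriliser and switch it on

TASK

Move the small white board from the drip stand into the middle slot of the steriliser rack, standing on its long edge fully down in the slot with its handle out of the open front. The stand shuts in its handle and the rack will shut in its square part, so the low slotted rest is there for setting it down and taking it again by the other end. Then lift the switch guard, flip the toggle over to the rack side (on), lower the guard fully shut again, and do not shove the timer or the thermometer about.

Things in the scene. Friction and masses are not known exactly. Their poses are not given: they have to be found in the camera images.
- steriliser: Fixed steriliser standing in the left baking tray (tray walls 75 mm high); origin on its underside, +x away from its open front, +y left, z up. Left, x -50 to 68, y 7 to 93 mm: rack of four white dividers, tops 100 mm up; steel back stop at x +58 with a lamp behind it, 124 mm high. Right: grey switch box, x -110 to 0, y -97 to -13 mm, deck 61 mm up, toggle on it under the guard.
- slot (a point): Centre of the floor of the middle of three slots, 15 mm wide, 24 mm apart, from x -50 to +58 mm, 88 mm deep, between 9 mm dividers whose last 17 mm taper to a 3 mm edge; open at the front (-x) and above. Axes as the steriliser's, z up. A board that is home has board_mid 40 mm above this point and its handle to -x.
- switch_pivot (a point): Pivot of the toggle, on the deck of the switch box; axes as the steriliser's. At least 20 mm free deck either side in y; nothing stands on the deck but the toggle and, 56 mm behind it (+x), the 30 mm high hinge riser.
- guard_hinge (a point): Point on the guard's hinge axis, midway along it; the axis is the steriliser's y. Axes as the steriliser's.
- guard_tab (a point): Middle of the black tab (34 mm long, 14 mm wide along the hinge, 8 mm thick) on the free edge of the guard, 102 mm from the hinge, 17 mm beyond the 85 x 70 mm steel plate. Gripped across its 14 mm from above it turns between the fingers, so the tool can stay upright as the guard swings. Turns with the guard.
- guard (a joint): Angle of the guard: 0 shut and level, 1.57 standing upright, at most 1.75; rises as it is lifted away from the front. Stiff hinge (0.06 N m): it stays where it is left.
- toggle_tip (a point): Centre of the 11 mm ball on the end of the toggle, 24 mm from its pivot; turns with the toggle.
- toggle (a joint): Angle of the toggle: 0 off (leaning 20 degrees to the steriliser's -y, away from the rack), 0.7 on (leaning 20 degrees to +y, towards the rack), hard stops at both; about 1 N at the tip moves it and it stays where it is left.
- drip_stand: Fixed grey drip stand between the trays, where the board starts; origin on its underside, long axis x, 195 x 62 mm. Slot 15 mm wide, floor 8 mm up: low guides 30 mm high from x -85 to +10 mm, tall walls 98 mm high round the board's handle from x +18 to +95 mm. Open above: the board lifts straight out.
- rest: Fixed low grey rest on the counter near the robot; origin on its underside, slot along its x (either way round will do), open at both ends, 15 mm wide, floor 8 mm up, guide walls 72 mm long and 38 mm high, the last 17 mm tapering to a thin edge; base 80 x 62 mm.
- board_mid (a point): Centre of the square part of the loose white board: 100 mm long (x), 12 mm thick (y), 80 mm high (z); about 0.11 kg in all. x points to the handle, z up when it stands as it should; the lower edge is 40 mm below this point. In the drip stand its handle points to the stand's +x.
- board_handle (a point): Middle of the board's handle: 70 mm long (x), 12 mm thick (y), 34 mm high (z); 85 mm in x and 10 mm up in z from board_mid.
- timer: Bystander: white round kitchen timer with a black dial, 66 mm across, 39 mm high; origin under its centre.
- thermometer: Bystander: probe thermometer lying along the left side of the left tray, 216 x 34 x 20 mm; origin under its centre, needle to +x.

How it is judged:
By the outcome, as a careful person would: the job done as asked, in the order asked, and still so for the second after the job is handed in, with the robot touching nothing.
It also fails if it takes over 72 s, if anything falls off the work surface, if the arm or the gripper's body presses on something with over 40 N, if the wrist force passes 120 N, or if a joint passes its speed limit or range.

ROBOT

A 7-joint arm with a two-finger parallel gripper is mounted at the origin on a cart in front of the work surface, level with it; the furniture and walls round the work are solid. World frame = base frame: x ahead of the robot, y to its left, z up, the work surface at z = 0. Lengths are in mm, angles in rad, forces in N, time in s.
With the tool pointing down it reaches from about 400 to 850 mm from the base axis. Payload 10.4 kg.
Tool frame: the origin (TCP) lies midway between the tips of the shut fingers; the grasp point (between the pads) lies 19 mm behind it; z points along the fingers, y is the direction in which the jaws open and shut (so a half turn about z gives the same grasp; the last joint's range is limited). The gripper opens to 85 mm and grips with 20 to 120 N. Pads are 22 mm wide; open, the fingers measure 114 mm over their backs; the gripper's body (76 mm by 85 mm) begins 54 mm behind the grasp point. The pads swing forward as they close: fully open they stand 13 mm farther back than shut.
Start: joints at [1.155, 0.332, -0.065, 1.46, 0.022, 1.35, -0.088], TCP at [239.258, -577.414, 231.338] pointing down, gripper open.
Joint ranges: [-2.6, 2.6], [-0.5, 2.12], [-1.47, 1.34], [0.16, 2.42], [-1.27, 4.41], [0.06, 2.06], [-2.6, 2.6]. Speed limits (rad/s): [2.22, 2.22, 2.79, 2.79, 3.14, 3.14, 3.14].

INTERFACE

Orientations are given as [roll, pitch, yaw] about the fixed x, y, z axes, in that order (R = Rz(yaw) Ry(pitch) Rx(roll)).
In Python, from rig import manip, eyes gives the robot as it stands.
- The arm moves only by the shell command python3 -m creep 'ROWS' [FORCE]. ROWS is JSON, one flat list of numbers, 7 for each row, row after row: the shift along the world's x, y, z in mm, then the turn, a rotation vector about the world's x, y, z in rad, then the finger opening in mm, from 0 to 85.4. In form: [tx, ty, tz, ax, ay, az, gripper, tx, ty, tz, ax, ay, az, gripper, ...]. A call has 1 to 5 rows; each row shifts and turns the pose as measured when the row begins; what a row does not reach is not made up. A row lasts 1/10 s, in which the tool goes at most 50 mm and 8.59 degrees, less where a joint would pass 70% of its speed; a pose out of reach is approached as far as the arm can. A call with a gripper value outside its range is refused whole. The fingers move at their own pace and stop on an object; FORCE is the grip in N (left out, the last holds). Time passes only in rows, so rows that do not move let the fingers close. It gives the time, the measured TCP pose, the force and the opening at its end, in the units of the state.
- manip.read_state(): the state, without advancing time (a new reading comes with each control period).
- eyes.read_camera(name): name is "side" or "top" or "wrist"; returns a dict with "image" (480x640x3 uint8, red, green, blue), "fx", "fy", "cx", "cy" (pixels), "R" (3x3) and "t" (3): a world point X has camera coordinates R X + t. Camera axes: x right, y down, z forward; pixel columns grow to the right and rows downward; lengths in mm; the calibration is good to about 2 mm. A picture is of the moment at which its call begins. There is no depth.
- manip.job_done(): hands the job in, once; it reports no verdict.
The state is a dict: "time": time; "joint_pos": joint angles; "dq": joint speeds; "joint_efforts": joint torques, N m; "tool_pos": TCP position; "eef_rot": TCP orientation; "wrist_force": force on the tool from outside, world axes, zero at the start; "ft_torque": the same for the moment, N m; "width": finger opening in mm.
Only numpy, scipy, OpenCV 4.12 (cv2) and the standard library are available. Lean on these libraries where they do the work, as an engineer would, in place of code of your own. Each camera call takes 0.05 s, during which the arm holds its last target. There are 200 camera calls.

## Working session

There is one attempt and no reset: what is moved stays moved. The work goes in short steps, Python scripts to look and compute and a shell command to move; the robot and the scene stay as the last step left them, time stands still between calls to the robot, and variables do not carry over. Pictures are saved under pics/ and viewed, about 8 in all and at most 12, crops included, and the job is handed in when it is done.

```bash
ls; mkdir -p pics; cat > h.py <<'E'
import numpy as np, cv2
from rig import manip, eyes
def cam(n,f=None):
    c=eyes.read_camera(n)
    if f: cv2.imwrite('pics/'+f,c['image'][:,:,::-1])
    np.savez('/tmp/'+n+'.npz',**c)
    return c
def load(n): return dict(np.load('/tmp/'+n+'.npz'))
def ray(c,u,v):
    R=np.array(c['R']);t=np.array(c['t'])
    d=R.T@np.array([(u-c['cx'])/c['fx'],(v-c['cy'])/c['fy'],1]);return -R.T@t,d/np.linalg.norm(d)
def onz(c,u,v,z):
    o,d=ray(c,u,v);return o+d*(z-o[2])/d[2]
def tri(c1,p1,c2,p2):
    o1,d1=ray(c1,*p1);o2,d2=ray(c2,*p2)
    s=np.linalg.lstsq(np.c_[d1,-d2],o2-o1,rcond=None)[0]
    a,b=o1+s[0]*d1,o2+s[1]*d2
    return (a+b)/2,np.linalg.norm(a-b)
def proj(c,X):
    p=np.array(c['R'])@np.array(X)+np.array(c['t']);return p[0]/p[2]*c['fx']+c['cx'],p[1]/p[2]*c['fy']+c['cy']
E
python3 - <<'E'
from h import *
np.set_printoptions(suppress=True,precision=2)
for n in('side','top'):
    c=cam(n,n+'1.png');print(n,ray(c,320,240),c['fx'])
print(manip.read_state())
E
```

```text
pics
side (array([121.82, 993.72, 673.8 ]), array([ 0.38, -0.77, -0.51])) 530.2902207782234
top (array([ 364.7 ,  136.61, 1350.15]), array([ 0.12, -0.03, -0.99])) 601.7616263360163
{'time': 0.1, 'joint_pos': array([ 1.16,  0.33, -0.06,  1.46,  0.02,  1.35, -0.09]), 'dq': array([-0., -0., -0., -0.,  0., -0.,  0.]), 'joint_efforts': array([  0.  , -62.67,   0.05, -39.24,   0.02,   0.01,   0.  ]), 'tool_pos': array([ 239.11, -577.07,  230.61]), 'eef_rot': array([-3.14,  0.  ,  0.39]), 'wrist_force': array([0.18, 0.69, 0.66]), 'ft_torque': array([ 0.02, -0.01, -0.  ]), 'width': 85.61905059786388}
```

View pics/top1.png

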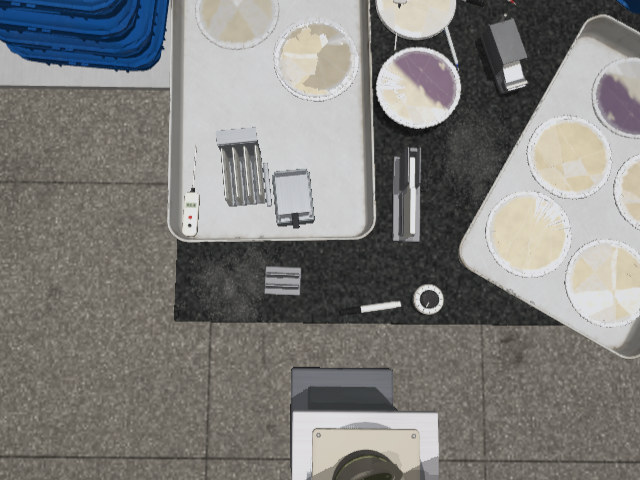

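View pics/side1.png

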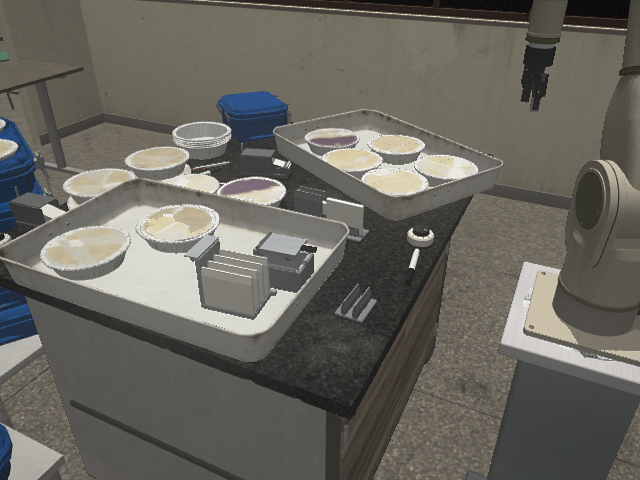

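Top: rack ~(245,170), switch box ~(294,198), stand (407,195) with handle end far, rest (283,281), timer (428,299), thermometer (190,212). Side confirms the layout. Zooming for measurement.

```bash
python3 - <<'E'
from h import *
c=load('top');im=c['image'][120:310,180:440,::-1]
cv2.imwrite('pics/top2.png',cv2.resize(im,None,fx=3,fy=3,interpolation=cv2.INTER_CUBIC))
c=load('side');im=c['image'][170:340,190:390,::-1]
cv2.imwrite('pics/side2.png',cv2.resize(im,None,fx=3.5,fy=3.5,interpolation=cv2.INTER_CUBIC))
E
```

```text
(no output)
```

View pics/top2.png

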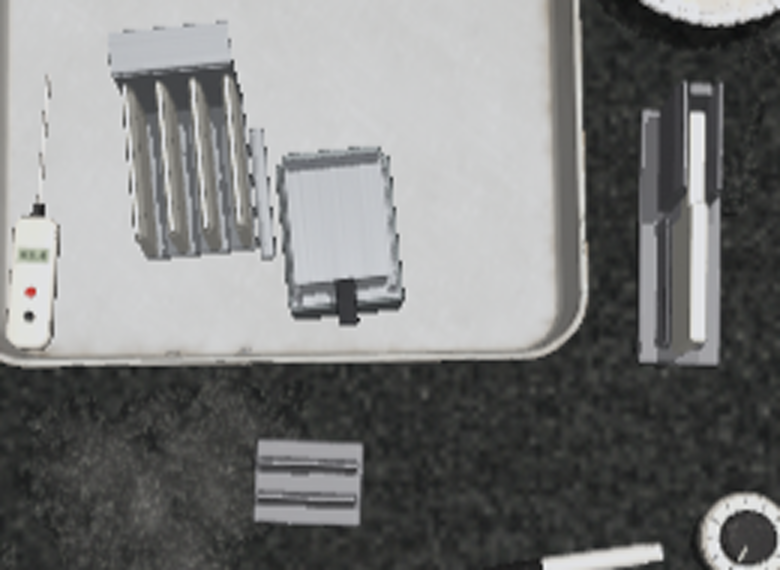

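View pics/side2.png

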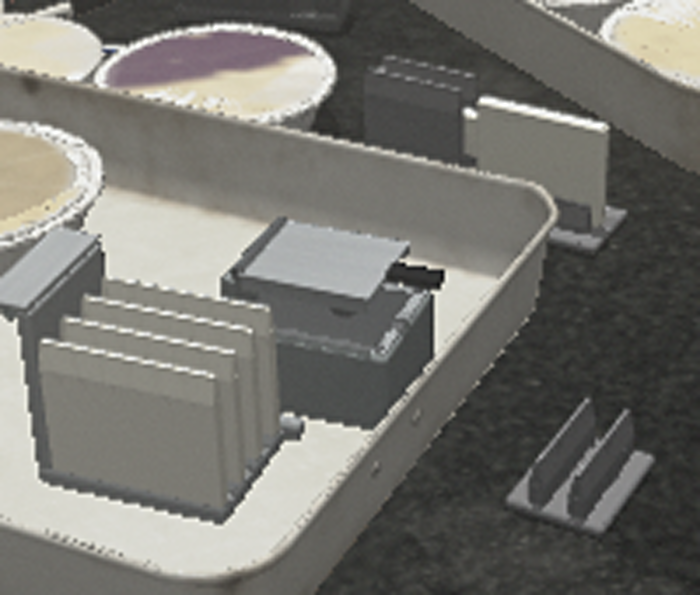

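```bash
python3 - <<'E'
from h import *
np.set_printoptions(suppress=True,precision=1)
T=load('top');S=load('side')
t=lambda x,y:(180+x/3-.33,120+y/3-.33)
s=lambda x,y:(190+x/3.5-.36,170+y/3.5-.36)
P=lambda x,y,z:onz(T,*t(x,y),z)
def line(n,a,b,z):
    A,B=P(*a,z),P(*b,z);d=A-B;print(n,A,B,'mid',(A+B)/2,'len',np.linalg.norm(d),'yaw(b->a)',np.arctan2(d[1],d[0]))
line('board sq top',(698,204),(697,342),88)
line('handle top',(697,112),(698,200),75)
line('stand base R edge',(722,82),(718,363),8)
line('stand base near edge',(638,362),(718,363),8)
for q in[(257,440),(363,443),(360,525),(254,522)]: print('rest',P(*q,8))
line('rest wall far',(258,461),(357,465),38)
line('rest wall near',(258,493),(356,498),38)
for a,b in[((127,85),(141,238)),((160,80),(174,232)),((195,78),(210,228)),((229,75),(244,224))]: line('div',a,b,104)
for a,b in [((244,224),(272,309)),((210,228),(254,332)),((174,232),(235,354)),((141,238),(215,378))]: print('tri divfront',tri(T,t(*a),S,s(*b)))
print('tri tab end',tri(T,t(348,325),S,s(443,277)))
print('tri plate fr right',tri(T,t(396,274),S,s(408,243)),'fr left',tri(T,t(292,288),S,s(370,297)))
line('plate right',(383,160),(396,274),95);line('plate left',(285,165),(294,288),95);print('tab',P(347,302,95))
print('board near top',tri(T,t(697,342),S,s(606,126)))
print('tray wall rim front', P(300,360,75), P(150,362,75))
E
```

```text
board sq top [632.4 -93.6  88. ] [533.1 -91.7  88. ] mid [582.7 -92.7  88. ] len 99.360103769285 yaw(b->a) -0.018894304476196732
handle top [703.2 -96.   75. ] [638.1 -96.   75. ] mid [670.6 -96.   75. ] len 65.08793848324619 yaw(b->a) -0.0006055723449376801
stand base R edge [ 744.8 -127.7    8. ] [ 528.  -121.8    8. ] mid [ 636.4 -124.8    8. ] len 216.8432906575152 yaw(b->a) -0.027357505730565924
stand base near edge [528.1 -61.7   8. ] [ 528.  -121.8    8. ] mid [528.  -91.7   8. ] len 60.09042976454136 yaw(b->a) 1.5697864312536065
rest [466.3 222.6   8. ]
rest [465.  143.7   8. ]
rest [404.2 145.2   8. ]
rest [405.6 223.6   8. ]
rest wall far [448.8 219.7  38. ] [446.7 147.7  38. ] mid [447.7 183.7  38. ] len 71.960289605883 yaw(b->a) 1.541398614033135
rest wall near [425.6 219.2  38. ] [422.8 148.2  38. ] mid [424.2 183.7  38. ] len 71.10654838842414 yaw(b->a) 1.5307415224146659
div [709.8 313.5 104. ] [599.9 300.5 104. ] mid [654.8 307.  104. ] len 110.7424415389202 yaw(b->a) 0.11763457059327473
div [713.8 290.2 104. ] [604.4 277.5 104. ] mid [659.1 283.9 104. ] len 110.10744
[... 523 characters left out ...]
y([602. , 301.8,  97.4]), np.float64(2.0196646914018523))
tri tab end (array([539.5, 154.2,  98. ]), np.float64(2.9942212158831185))
tri plate fr right (array([578.1, 121.4,  93.7]), np.float64(0.1386245656663966)) fr left (array([566. , 194.2,  99. ]), np.float64(1.0687551516921716))
plate right [660.  131.5  95. ] [578.  121.5  95. ] mid [619.  126.5  95. ] len 82.60152485407981 yaw(b->a) 0.1219544959909039
plate left [655.5 201.1  95. ] [567.1 193.1  95. ] mid [611.3 197.1  95. ] len 88.67731701126957 yaw(b->a) 0.08925167149891865
tab [557.6 155.7  95. ]
board near top (array([533. , -91.9,  87.3]), np.float64(0.353494707358474))
tray wall rim front [518.6 188.9  75. ] [515.9 295.4  75. ]
```

```bash
python3 -m creep '[28,37,0,0,0,-0.14,70,28,37,0,0,0,-0.14,70,28,37,0,0,0,-0.13,70,28,37,0,0,0,0,70,28,37,0,0,0,0,70]' 40
```

```text
time: 0.6
tool_pos: [375.2, -390.2, 227.5]
eef_rot: [-3.138, 0.005, -0.046]
wrist_force: [1.7, -0.4, -0.3]
width: 70.0
```

```bash
python3 -m creep '[28,37,0,0,0,0.02,60,28,37,0,0,0,0,60,28,37,0,0,0,0,50,28,37,0,0,0,0,50,28,37,0,0,0,0,50]' ; python3 -m creep '[28,37,-20,0,0,0,50,28,37,-20,0,0,0,50,28,37,-20,0,0,0,50,0,0,0,0,0,0,50,0,0,0,0,0,0,50]'
python3 - <<'E'
from h import *
c=cam('wrist','w1.png');print(ray(c,320,240),manip.read_state()['tool_pos'])
print([proj(c,(x,-92.5,88)) for x in (533,582,632)])
E
```

```text
time: 1.1
tool_pos: [518.5, -196.3, 226.7]
eef_rot: [-3.138, 0.007, -0.026]
wrist_force: [-0.3, -0.7, -0.8]
width: 49.9
time: 1.6
tool_pos: [603.3, -77.3, 165.7]
eef_rot: [-3.135, 0.007, -0.017]
wrist_force: [-0.5, 0.1, 0.6]
width: 49.8
(array([673.83157634, -79.45245208, 308.49365107]), array([-0.2690466 ,  0.02271155, -0.96285934])) [603.03991105 -76.65814842 165.55866977]
[(np.float64(352.3701997494358), np.float64(364.4931195311956)), (np.float64(352.57926181393293), np.float64(289.93081097524316)), (np.float64(352.8186646698509), np.float64(204.54741224592337))]
```

View pics/w1.png

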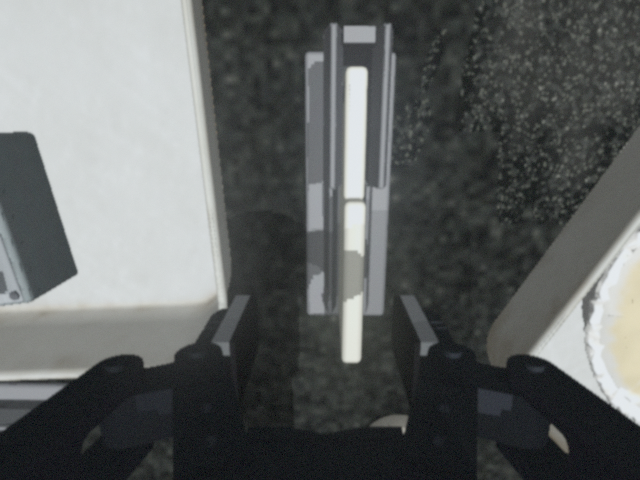

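Board line at columns 351 (near, row 362) to 357 (handle end, row 67), agreeing with the top view within ~1 mm; board_mid ≈ (584, −93). Descend and grip.

```bash
python3 -m creep '[-1,-8,0,0,0,0,50,-1,-8,-20,0,0,-0.005,50,0,0,-40,0,0,0,50,0,0,-35,0,0,0,50,0,0,-15,0,0,0,50]'; python3 -m creep '[0,0,0,0,0,0,50]'
```

```text
time: 2.15
tool_pos: [601.4, -103.8, 58.4]
eef_rot: [-3.14, -0.002, -0.032]
wrist_force: [-0.5, -0.2, -0.8]
width: 49.8
time: 2.25
tool_pos: [600.0, -105.4, 57.1]
eef_rot: [-3.14, 0.001, -0.034]
wrist_force: [-0.0, 0.1, -0.3]
width: 50.0
```

```bash
python3 -m creep '[1,12,0,0,0,0.01,50,0,0,0,0,0,0,50]';python3 -m creep '[0,0,-7,0,0,0,50,0,0,0,0,0,0,50]'
```

```text
time: 2.45
tool_pos: [602.1, -93.9, 59.9]
eef_rot: [-3.141, -0.002, -0.025]
wrist_force: [-0.2, 0.4, 0.3]
width: 50.1
time: 2.65
tool_pos: [603.8, -93.6, 55.2]
eef_rot: [3.141, -0.006, -0.024]
wrist_force: [0.3, 0.4, -0.6]
width: 49.8
```

```bash
python3 -m creep '[-1,0.5,-5,0,0,0,30,0,0,0,0,0,0,5,0,0,0,0,0,0,5,0,0,0,0,0,0,5,0,0,0,0,0,0,5]' 50;python3 -m creep '[0,0,0,0,0,0,5,0,0,0,0,0,0,5]'
```

```text
time: 3.15
tool_pos: [603.6, -93.2, 51.1]
eef_rot: [3.141, -0.008, -0.024]
wrist_force: [0.1, 0.3, 0.2]
width: 11.4
time: 3.35
tool_pos: [603.6, -93.2, 51.1]
eef_rot: [3.141, -0.008, -0.024]
wrist_force: [0.3, -0.1, 0.6]
width: 11.7
```

```bash
python3 -m creep '[0,0,20,0,0,0,5,0,0,35,0,0,0,5,0,0,35,0,0,0,5,0,0,15,0,0,0,5,0,0,0,0,0,0,5]'
python3 -m creep '[-30,20,0,0,0,0.13,5,-30,30,0,0,0,0.15,5,-30,35,0,0,0,0.15,5,-30,40,0,0,0,0.15,5,-20,45,0,0,0,0.15,5]'
python3 -m creep '[-10,45,0,0,0,0.15,5,-8,40,0,0,0,0.15,5,0,20,0,0,0,0.15,5,0,8,0,0,0,0.15,5,0,0,0,0,0,0,5]'
```

```text
time: 3.85
tool_pos: [601.1, -93.0, 157.5]
eef_rot: [-3.141, -0.003, -0.024]
wrist_force: [0.0, -0.6, -1.0]
width: 11.2
time: 4.35
tool_pos: [456.1, 73.0, 151.1]
eef_rot: [-3.14, 0.002, 0.707]
wrist_force: [0.3, 1.5, -0.6]
width: 11.1
time: 4.85
tool_pos: [429.8, 195.0, 146.4]
eef_rot: [-3.137, 0.004, 1.318]
wrist_force: [-0.0, 0.3, -0.8]
width: 11.4
```

```bash
python3 -m creep '[6,8,-20,0,0,0.12,5,0,0,-10,0,0,0.1,5,0,0,0,0,0,0,5,0,0,0,0,0,0,5]'
```

```text
time: 5.25
tool_pos: [435.4, 200.1, 113.1]
eef_rot: [-3.134, 0.006, 1.525]
wrist_force: [0.3, 1.3, -0.3]
width: 11.3
```

```bash
python3 -m creep '[0.5,3,-20,0,0,0.012,5,0,0,0,0,0,0,5,0,0,0,0,0,0,5]'
python3 - <<'E'
from h import *
c=cam('wrist');s=cam('side')
print(manip.read_state()['tool_pos'])
a=c['image'][:,:,::-1]
b=cv2.resize(s['image'][220:340,290:410,::-1],(480,480),interpolation=cv2.INTER_CUBIC)
cv2.imwrite('pics/r1.png',cv2.resize(np.hstack([a,b]),(800,343),interpolation=cv2.INTER_AREA))
for z in (8,38):print([np.round(proj(c,(x,y,z)),0) for x,y in((435.7,148),(435.7,220),(424,220),(447.5,220))])
E
```

```text
time: 5.55
tool_pos: [436.9, 201.6, 94.1]
eef_rot: [-3.135, 0.006, 1.523]
wrist_force: [-0.5, 0.5, -0.5]
width: 11.3
[436.87972478 201.54963049  94.06426163]
[array([325., 332.]), array([319., 218.]), array([299., 219.]), array([340., 217.])]
[array([325., 358.]), array([318., 231.]), array([295., 232.]), array([342., 230.])]
```

View pics/r1.png

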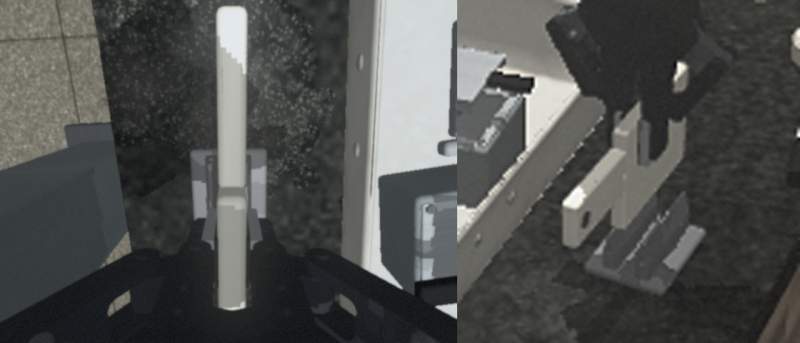

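Rest walls (cols ~210/252) straddle the board (~231): aligned. Descend.

```bash
python3 -m creep '[0,0,-20,0,0,0.01,5,0,0,-8,0,0,0,5,0,0,0,0,0,0,5]';python3 -m creep '[0,0,-6,0,0,0,5,0,0,-5,0,0,0,5,0,0,0,0,0,0,5]'
```

```text
time: 5.95
tool_pos: [436.5, 201.9, 67.7]
eef_rot: [-3.136, 0.007, 1.531]
wrist_force: [0.7, 0.2, -2.1]
width: 11.9
time: 6.25
tool_pos: [435.6, 202.2, 57.4]
eef_rot: [-3.135, 0.007, 1.53]
wrist_force: [-1.4, 0.0, -2.2]
width: 11.7
```

```bash
python3 -m creep '[0,0,-5,0,0,0,5,0,0,-2,0,0,0,5,0,0,0,0,0,0,5]'
```

```text
time: 6.55
tool_pos: [435.7, 202.2, 51.3]
eef_rot: [-3.135, 0.008, 1.529]
wrist_force: [-3.7, 0.2, 2.6]
width: 11.4
```

```bash
python3 -m creep '[0,0,0,0,0,0,40,0,0,0,0,0,0,40,0,0,0,0,0,0,40,0,0,0,0,0,0,40]';python3 -m creep '[0,20,5,0,0,0,40,1,25,0,0,0,0,40,1,10,0,0,0,0,40,0,0,0,0,0,0,40,0,0,0,0,0,0,40]'
```

```text
time: 6.95
tool_pos: [438.1, 202.3, 52.0]
eef_rot: [-3.139, 0.007, 1.528]
wrist_force: [0.1, 0.5, -1.0]
width: 40.0
time: 7.45
tool_pos: [441.2, 257.1, 57.0]
eef_rot: [-3.14, 0.007, 1.525]
wrist_force: [0.2, -1.4, -0.6]
width: 40.1
```

```bash
python3 -m creep '[-1.5,6,-10,0,0,0,40,0,0,-5,0,0,0,40,0,0,0,0,0,0,40]'
python3 - <<'E'
from h import *
c=cam('wrist');im=c['image'].astype(int)
m=((im.min(2)>150)&(im.max(2)-im.min(2)<60)).astype(np.uint8)
for v in range(100,400,30):
    xs=np.where(m[v,260:400])[0]+260
    if len(xs): print(v,xs.min(),xs.max(),len(xs))
print(manip.read_state()['tool_pos'],[np.round(proj(c,(439,y,75)),0) for y in(235,263,300)])
E
```

```text
time: 7.75
tool_pos: [439.9, 261.0, 40.2]
eef_rot: [-3.14, 0.009, 1.523]
wrist_force: [-0.2, -1.0, 0.8]
width: 40.1
250 296 333 38
280 297 333 37
310 305 320 8
340 311 325 2
370 308 319 2
[439.83618684 261.11430406  40.46905177] [array([321., 438.]), array([316., 360.]), array([309., 240.])]
```

```bash
python3 -m creep '[0,0,0,0,0,0,5,0,0,0,0,0,0,5,0,0,0,0,0,0,5,0,0,0,0,0,0,5,0,0,0,0,0,0,5]' 80;python3 -m creep '[0,0,20,0,0,0,5,0,0,30,0,0,0,5,0,0,40,0,0,0,5,0,0,40,0,0,0,5,0,0,0,0,0,0,5]'
```

```text
time: 8.3
tool_pos: [438.7, 260.7, 40.5]
eef_rot: [-3.138, 0.01, 1.523]
wrist_force: [-1.1, 0.9, 0.3]
width: 11.3
time: 8.8
tool_pos: [438.9, 259.7, 174.4]
eef_rot: [-3.138, 0.01, 1.523]
wrist_force: [0.1, 1.3, -1.0]
width: 11.0
```

```bash
python3 -m creep '[5,0,0,0,0,0.145,5,10,0,0,0,0,0.145,5,12,0,0,0,0,0.145,5,12,0,0,0,0,0.145,5,12,0,0,0,0,0.145,5]'
python3 -m creep '[12,0,0,0,0,0.145,5,12,0,0,0,0,0.145,5,12,0,0,0,0,0.145,5,12,0,0,0,0,0.145,5,12,0,0,0,0,0.145,5]'
python3 -m creep '[12,0,0,0,0,0.13,5,10,0,0,0,0,0.1,5,5,0,0,0,0,0.0,5,0,0,0,0,0,0,5,0,0,0,0,0,0,5]'
```

```text
time: 9.3
tool_pos: [492.2, 258.9, 173.7]
eef_rot: [3.141, 0.012, 2.269]
wrist_force: [-0.7, -0.8, -0.6]
width: 10.8
time: 9.8
tool_pos: [555.4, 257.1, 169.3]
eef_rot: [-3.141, 0.012, 3.019]
wrist_force: [0.0, 0.0, -1.3]
width: 11.0
time: 10.3
tool_pos: [584.6, 255.1, 164.5]
eef_rot: [-3.14, 0.009, -3.029]
wrist_force: [0.5, -1.2, -0.9]
width: 10.9
```

```bash
python3 -m creep '[-1.5,7,0,0,0,0.006,5,0,0,0,0,0,0,5,0,0,0,0,0,0,5]'
python3 - <<'E'
from h import *
c=cam('top');s=cam('side')
print(manip.read_state()['tool_pos'])
a=cv2.resize(c['image'][120:220,195:315,::-1],(480,400),interpolation=cv2.INTER_CUBIC)
b=cv2.resize(s['image'][190:340,180:300,::-1],(320,400),interpolation=cv2.INTER_CUBIC)
cv2.imwrite('pics/k1.png',np.hstack([a,b]))
E
```

```text
time: 10.6
tool_pos: [581.8, 263.3, 164.7]
eef_rot: [-3.14, 0.01, -3.024]
wrist_force: [0.5, 0.2, -1.1]
width: 10.7
[581.79076479 263.39542033 164.78336975]
```

View pics/k1.png

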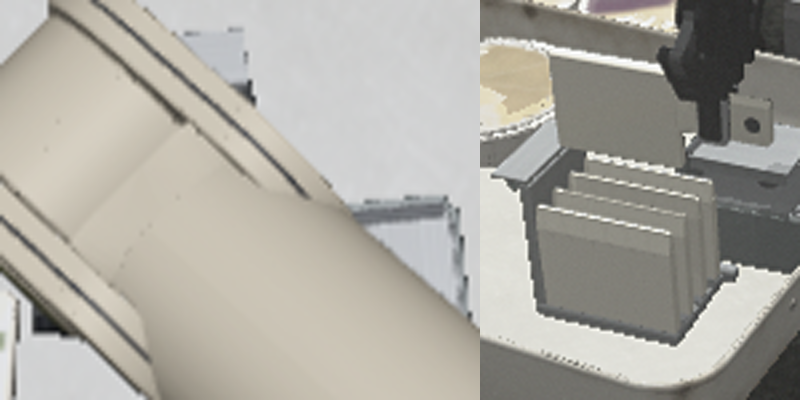

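```bash
python3 - <<'E'
from h import *
s=load('side');ex=np.array([.993,.118,0]);ey=np.array([-.118,.993,0])
T=np.array([581.8,263.4,132.2])
for k in(27.8,127.8):print(proj(s,T+k*ex+6*ey))
for X in [(608.7,252.9,100),(605.4,278.1,100)]:print(proj(s,X))
E
python3 -m creep '[0.5,-0.7,-20,0,0,0,5,0,0,-8,0,0,0,5,0,0,0,0,0,0,5]'
```

```text
(np.float64(255.65352533527448), np.float64(254.1252635030722))
(np.float64(209.39282283946233), np.float64(245.15290535403227))
(np.float64(261.93569151597376), np.float64(263.1512814554686))
(np.float64(256.6003034370267), np.float64(269.94579938807465))
time: 11.0
tool_pos: [582.6, 262.7, 136.9]
eef_rot: [-3.14, 0.011, -3.024]
wrist_force: [0.4, -1.0, -0.8]
width: 10.8
```

```bash
python3 -m creep '[0,0,-8,0,0,0,5,0,0,-5,0,0,0,5,0,0,0,0,0,0,5]';python3 -m creep '[0,0,-8,0,0,0,5,0,0,-5,0,0,0,5,0,0,0,0,0,0,5]'
```

```text
time: 11.3
tool_pos: [583.0, 263.7, 124.5]
eef_rot: [-3.141, 0.013, -3.024]
wrist_force: [-0.3, 0.4, -0.9]
width: 11.1
time: 11.6
tool_pos: [582.4, 264.4, 111.2]
eef_rot: [3.141, 0.012, -3.023]
wrist_force: [0.0, 0.7, -1.3]
width: 11.3
```

```bash
python3 -m creep '[0,-1,-20,0,0,0,5,0,0,-15,0,0,0,5,0,0,0,0,0,0,5]';python3 -m creep '[0,0,-15,0,0,0,5,0,0,-5,0,0,0,5,0,0,0,0,0,0,5]'
```

```text
time: 11.9
tool_pos: [578.4, 264.2, 75.8]
eef_rot: [-3.141, 0.006, -3.021]
wrist_force: [-0.0, -0.1, -1.3]
width: 11.0
time: 12.2
tool_pos: [578.8, 264.7, 56.7]
eef_rot: [-3.141, 0.007, -3.021]
wrist_force: [-1.2, 0.7, -2.0]
width: 11.2
```

```bash
python3 -m creep '[4,0,-6,0,0,0,5,0,0,-3,0,0,0,5,0,0,0,0,0,0,5]';python3 -m creep '[0,0,-3,0,0,0,5,0,0,-2,0,0,0,5,0,0,0,0,0,0,5]'
```

```text
time: 12.5
tool_pos: [578.3, 265.7, 48.6]
eef_rot: [-3.14, -0.001, -3.019]
wrist_force: [-1.1, 0.1, -1.9]
width: 10.8
time: 12.8
tool_pos: [578.4, 266.1, 44.7]
eef_rot: [-3.141, -0.001, -3.019]
wrist_force: [-2.0, 0.4, -3.0]
width: 10.9
```

```bash
python3 -m creep '[0,0,-3,0,0,0,5,0,0,-2,0,0,0,5,0,0,0,0,0,0,5]';python3 -m creep '[3,0,0,0,0,0,5,0,0,0,0,0,0,5]'
```

```text
time: 13.1
tool_pos: [578.4, 266.3, 39.9]
eef_rot: [-3.141, -0.001, -3.019]
wrist_force: [-2.9, 0.3, -0.7]
width: 11.0
time: 13.3
tool_pos: [578.2, 266.4, 39.1]
eef_rot: [-3.14, -0.007, -3.018]
wrist_force: [0.1, -1.5, -1.7]
width: 10.9
```

```bash
python3 - <<'E'
from h import *
c=cam('wrist');s=cam('side')
a=cv2.resize(c['image'][:,:,::-1],(400,300),interpolation=cv2.INTER_AREA)
b=cv2.resize(s['image'][230:320,190:310,::-1],(400,300),interpolation=cv2.INTER_CUBIC)
cv2.imwrite('pics/k2.png',np.hstack([a,b]))
E
```

```text
(no output)
```

View pics/k2.png

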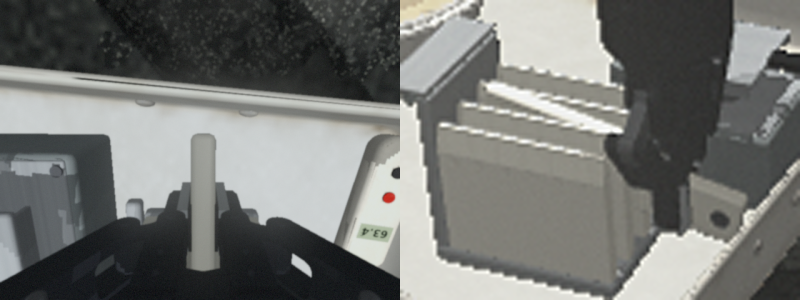

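Side view: board is in the middle slot but its rear is up (top edge from (485,85) to (610,130), steeper than the dividers). Release and let it settle, then look.

```bash
python3 -m creep '[0,0,0,0,0,0,30,0,0,0,0,0,0,30,0,0,0,0,0,0,30]';python3 -m creep '[0,0,20,0,0,0,30,0,0,30,0,0,0,30,0,0,40,0,0,0,30,0,0,10,0,0,0,30,0,0,0,0,0,0,30]'
python3 - <<'E'
from h import *
c=cam('wrist');s=cam('side')
a=cv2.resize(c['image'][:,:,::-1],(400,300),interpolation=cv2.INTER_AREA)
b=cv2.resize(s['image'][230:320,190:310,::-1],(400,300),interpolation=cv2.INTER_CUBIC)
cv2.imwrite('pics/k3.png',np.hstack([a,b]))
E
```

```text
time: 13.7
tool_pos: [581.3, 266.4, 40.5]
eef_rot: [-3.141, -0.001, -3.019]
wrist_force: [-0.7, 0.9, 0.1]
width: 30.3
time: 14.2
tool_pos: [582.3, 266.8, 150.1]
eef_rot: [3.14, 0.003, -3.02]
wrist_force: [0.7, 0.4, -0.7]
width: 30.1
```

View pics/k3.png

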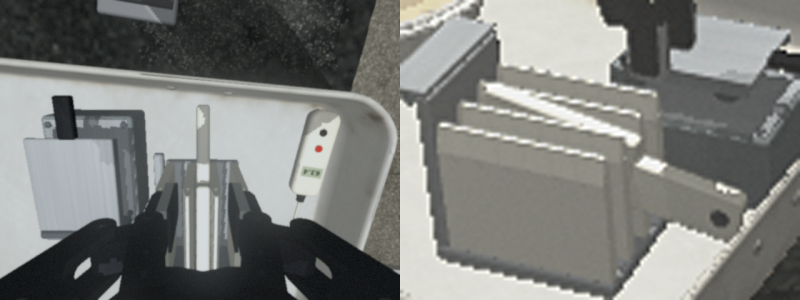

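```bash
python3 - <<'E'
from h import *
S=load('side');ex=np.array([.993,.118,0]);ey=np.array([-.118,.993,0])
C=np.array([660,271.6,0])
def pl(x,y,off):
    o,d=ray(S,190+x/3.333-.35,230+y/3.333-.35)
    k=((C+off*ey-o)@ey)/(d@ey);p=o+k*d
    return np.round([(p-C)@ex+4,p[2]],1)
print('ster x, z')
for n,q in dict(rear_top=(83,85),front_top=(237,143),htip_top=(343,190),htip_bot=(340,240)).items(): print(n,pl(*q,2),pl(*q,6))
for n,q in dict(d2front=(224,136),d2back=(60,105)).items(): print(n,pl(*q,12))
for n,q in dict(d3front=(243,114),d3back=(81,83)).items(): print(n,pl(*q,-12))
print(pl(260-0,0,0))
E
```

```text
ster x, z
rear_top [ 47.4 107.1] [ 44.8 110. ]
front_top [-52.5  87.6] [-54.5  90.6]
htip_top [-119.2   69.5] [-120.9   72.6]
htip_bot [-116.3   32.3] [-118.    35.6]
d2front [-49.5  98.2]
d2back [58.5 96.6]
d3front [-50.7  99. ]
d3back [57.5 98.1]
[-71.6 187. ]
```

Rays on the slot plane give a 0.2 rad rear-up tilt: the rear bottom corner is propped on the back stop (x≈61) and the front corner is on the floor (x≈−37). I'll grip the handle lightly, pull it forward ~9 mm and let it drop.

```bash
python3 -m creep '[-1,0,-30,0,0,0,30,-1,0,-40,0,0,0,30,0,0,-25,0,0,0,30,0,0,-8,0,0,0,30,0,0,0,0,0,0,30]';python3 -m creep '[0,0,-2,0,0,0,30,0,0,0,0,0,0,5,0,0,0,0,0,0,5,0,0,0,0,0,0,5,0,0,0,0,0,0,5]' 25
```

```text
time: 14.8
tool_pos: [577.5, 264.9, 37.8]
eef_rot: [-3.141, -0.003, -3.019]
wrist_force: [0.4, 0.3, 1.0]
width: 30.2
time: 15.3
tool_pos: [578.1, 265.6, 38.7]
eef_rot: [-3.141, -0.002, -3.019]
wrist_force: [-0.5, -0.2, -2.0]
width: 11.6
```

```bash
python3 -m creep '[-4,-0.5,2,0,0,0,5,-4,-0.5,2,0,0,0,5,0,0,0,0,0,0,5]'
```

```text
time: 15.6
tool_pos: [574.5, 264.8, 44.6]
eef_rot: [3.14, 0.008, -3.022]
wrist_force: [-0.2, -0.1, -0.8]
width: 11.8
```

```bash
python3 -m creep '[-5,-0.5,0,0,0,0,5,-2,0,0,0,0,0,5,0,0,0,0,0,0,5]';python3 -m creep '[0,0,0,0,0,0,30,0,0,0,0,0,0,30,0,0,0,0,0,0,30]'
python3 - <<'E'
from h import *
s=cam('side')
b=cv2.resize(s['image'][230:320,190:310,::-1],(800,600),interpolation=cv2.INTER_CUBIC)
cv2.imwrite('pics/k4.png',b)
E
```

```text
time: 15.9
tool_pos: [574.1, 264.2, 47.6]
eef_rot: [3.137, 0.023, -3.025]
wrist_force: [-0.4, -0.5, -0.9]
width: 11.9
time: 16.2
tool_pos: [573.3, 264.5, 48.1]
eef_rot: [3.137, 0.022, -3.025]
wrist_force: [-0.0, -0.3, -0.2]
width: 30.2
```

View pics/k4.png

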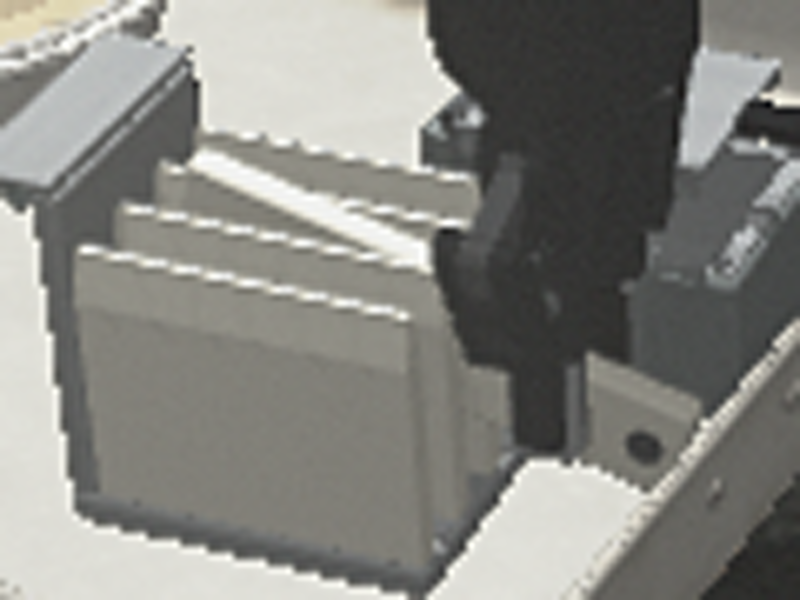

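```bash
python3 - <<'E'
from h import *
S=load('side');ex=np.array([.993,.118,0]);ey=np.array([-.118,.993,0])
C=np.array([660,271.6,0])
def pl(x,y,off):
    o,d=ray(S,190+x/6.667-.42,230+y/6.667-.42)
    k=((C+off*ey-o)@ey)/(d@ey);p=o+k*d
    return np.round([(p-C)@ex+4,p[2]],1)
for n,q in dict(rear_top=(195,155),edge2=(425,252),htip_top=(700,400),htopmid=(590,350)).items(): print(n,pl(*q,2),pl(*q,-2))
for q in ((185,50),(45,190)):print('stop',pl(*q,-43 if q[0]==185 else 43))
E
```

```text
rear_top [ 37.  114.7] [ 39.4 111.9]
edge2 [-37.1  96.4] [-35.   93.4]
htip_top [-123.3   63.5] [-121.6   60.3]
htopmid [-88.8  73.3] [-87.   70.2]
stop [ 64.2 120.9]
stop [ 62.7 121.6]
```

Still propped (tilt ≈0.25, rear bottom on the back stop, a "ladder"). I'll press down on its rear top edge with closed fingers.

```bash
python3 -m creep '[0,0,25,0,0,0,30,0,0,40,0,0,0,30,0,0,40,0,0,0,10,10,2,5,0,0,0,0,30,3,0,0,0,0,0]' 40;python3 -m creep '[30,3,0,0,0,0,0,20,2,0,0,0,0,0,8,1,0,0,0,0,0,0,0,0,0,0,0,0]'
```

```text
time: 16.75
tool_pos: [609.2, 270.4, 162.0]
eef_rot: [3.138, 0.018, -3.02]
wrist_force: [-0.2, 0.8, 0.3]
width: 0.4
time: 17.15
tool_pos: [671.5, 276.4, 162.0]
eef_rot: [3.138, 0.018, -3.021]
wrist_force: [0.2, -0.5, 0.3]
width: 0.2
```

```bash
python3 -m creep '[0,-1,-25,0,0,0,0,0,0,-18,0,0,0,0,0,0,-5,0,0,0,0]';python3 -m creep '[0,0,-4,0,0,0,0,0,0,-5,0,0,0,0]';python3 -m creep '[0,0,-4,0,0,0,0]'
```

```text
time: 17.45
tool_pos: [670.3, 276.4, 113.2]
eef_rot: [3.137, 0.019, -3.02]
wrist_force: [0.2, -0.2, 0.8]
width: -0.2
time: 17.65
tool_pos: [673.0, 277.4, 107.7]
eef_rot: [3.134, 0.027, -3.021]
wrist_force: [5.1, 0.5, 7.8]
width: -0.1
time: 17.75
tool_pos: [674.2, 277.8, 105.5]
eef_rot: [3.133, 0.031, -3.022]
wrist_force: [1.1, -0.9, 2.4]
width: -0.1
```

```bash
python3 -m creep '[-2,-2,-4,0,0,0,0]';python3 -m creep '[0,0,-4,0,0,0,0]';python3 -m creep '[0,0,-3,0,0,0,0]'
python3 - <<'E'
from h import *
s=cam('side')
b=cv2.resize(s['image'][230:320,190:310,::-1],(800,600),interpolation=cv2.INTER_CUBIC)
cv2.imwrite('pics/k5.png',b)
E
```

```text
time: 17.85
tool_pos: [672.6, 276.3, 102.6]
eef_rot: [3.132, 0.033, -3.022]
wrist_force: [1.6, 0.5, 2.7]
width: 0.2
time: 17.95
tool_pos: [672.7, 276.0, 99.0]
eef_rot: [3.133, 0.033, -3.022]
wrist_force: [0.9, 0.3, 1.0]
width: -0.1
time: 18.05
tool_pos: [672.4, 276.0, 95.8]
eef_rot: [3.133, 0.033, -3.022]
wrist_force: [5.1, 1.2, 10.4]
width: 0.1
```

View pics/k5.png

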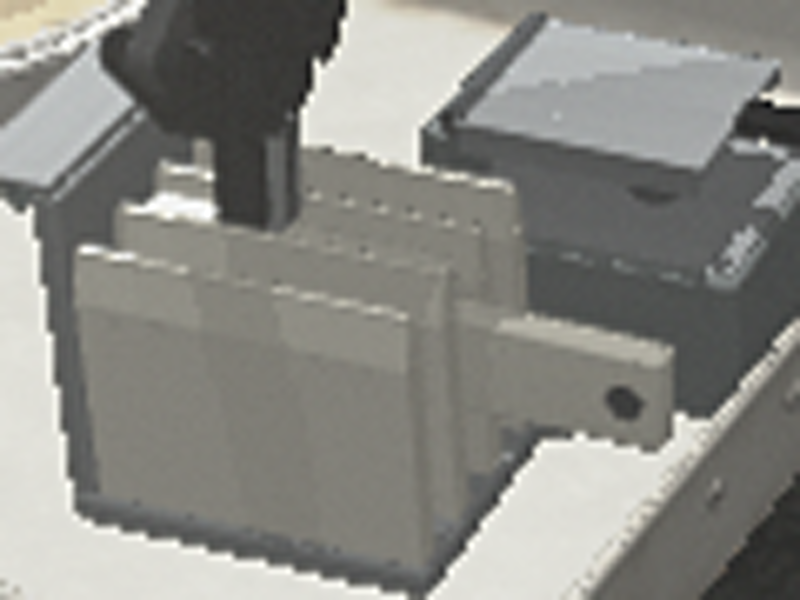

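The board is now level and down; handle out the front (tip top at (672,345)). Compute its position.

```bash
python3 -m creep '[0,0,25,0,0,0,0,0,0,40,0,0,0,0,0,0,0,0,0,0,0]'
python3 - <<'E'
from h import *
S=load('side');ex=np.array([.993,.118,0]);ey=np.array([-.118,.993,0])
C=np.array([660,271.6,0])
def pl(x,y,off):
    o,d=ray(S,190+x/6.667-.42,230+y/6.667-.42)
    k=((C+off*ey-o)@ey)/(d@ey);p=o+k*d
    return np.round([(p-C)@ex+4,p[2]],1)
for n,q in dict(ttip=(672,345),tb=(670,447),hroot=(500,318),backtop=(150,207),d2f=(450,265)).items(): print(n,pl(*q,6),pl(*q,3))
# white top edge profile now
s=cam('side')
im=s['image'][230:320,190:310].astype(int);m=im.min(2)>215
for x in range(20,72,4):
    ys=np.where(m[15:60,x])[0]+15
    print(x,ys)
E
```

```text
time: 18.4
tool_pos: [670.4, 275.5, 159.9]
eef_rot: [3.134, 0.027, -3.021]
wrist_force: [0.4, 0.4, -0.1]
width: -0.3
ttip [-116.7   84.2] [-115.4   81.9]
tb [-115.    47.2] [-113.7   44.7]
hroot [-62.2  81.2] [-60.7  78.9]
backtop [52.  95.5] [54.  93.3]
d2f [-47.   96.5] [-45.5  94.3]
20 [31]
24 [29 30 31]
28 [25 30 31 32]
32 [26 31 32]
36 [19 20 27 32 33]
40 [19 33]
44 [19]
48 []
52 [17]
56 [15 17 22 23]
60 [23]
64 [15 16]
68 []
```

Tip at x≈−116, handle z≈46–82: matches home (−116, 46–80), level. Now the guard; move above the tab and check with the wrist camera numerically.

```bash
python3 -m creep '[-15,-25,0,0,-0.02,0,20,-30,-30,0,0,0,0,40,-30,-30,0,0,0,0,40,-25,-25,0,0,0,0,40,-14,-10,0,0,0,0,40]';python3 -m creep '[0,0,0,0,0,0,40]'
python3 - <<'E'
from h import *
c=cam('wrist');st=manip.read_state();print(st['tool_pos'],st['eef_rot'])
im=c['image'];hsv=im.max(2)
print('pred tab ctr/end/plate edge',[np.round(proj(c,p),0) for p in((557,156.3,94),(540.3,154.3,94),(573.9,158.3,94))])
p=proj(c,(545,155,94));r,q=int(p[1]),int(p[0])
for v in range(r-60,r+61,10):
    if 0<=v<480:
        row=hsv[v,max(0,q-60):q+60];xs=np.where(row<60)[0]+max(0,q-60)
        print(v,(xs.min(),xs.max(),len(xs)) if len(xs) else None)
E
```

```text
time: 18.95
tool_pos: [547.4, 151.8, 148.0]
eef_rot: [3.138, 0.033, -3.018]
wrist_force: [0.5, 0.5, 0.9]
width: 40.0
time: 19.05
tool_pos: [545.6, 149.5, 146.8]
eef_rot: [3.14, 0.03, -3.02]
wrist_force: [0.5, 0.4, 0.3]
width: 40.3
[546.47312637 149.95082324 146.91540479] [ 3.13966607  0.03089081 -3.02009707]
pred tab ctr/end/plate edge [array([335., 285.]), array([335., 254.]), array([335., 315.])]
202 None
212 None
222 None
232 None
242 None
252 None
262 None
272 None
282 None
292 None
302 None
312 None
322 None
```

```bash
python3 - <<'E'
from h import *
c=load('wrist');g=c['image'].mean(2).astype(int)
print('cols',list(range(240,440,8)))
for v in range(170,420,12): print(v,g[v,240:440:8])
E
```

```text
cols [240, 248, 256, 264, 272, 280, 288, 296, 304, 312, 320, 328, 336, 344, 352, 360, 368, 376, 384, 392, 400, 408, 416, 424, 432]
170 [65 52 55 54 61 71 56 52 51 56 58 53 48 49 48 47 46 43 46 42 39 38 47 44
 45]
182 [63 65 63 67 65 73 58 59 59 55 52 52 55 54 49 47 49 50 55 54 47 48 50 50
 43]
194 [171 160 149 127 106  83  73  61  70  59  61  59  58  60  62  56  59  59
  61  56  59  64  62  57  58]
206 [214 214 213 210 204 195 191 193 200 206 209 208 203 201 197 190 182 169
 152 131 112  92  67  65  68]
218 [213 211 216 214 213 212 214 212 213 211 212 209 209 206 208 207 210 204
 204 204 205 203 195 190 195]
230 [214 213 211 213 213 214 211 212 213 212 213 211 209 208 209 210 209 208
 208 211 209 210 210 211 209]
242 [212 213 213 212 216 169 168 168 168 166 165 168 164 163 162 162 164 163
 162 210 210 210 211 211 210]
254 [213 212 211 213 153  96  94  94  97  90  91  72  70  72  89  89  90  92
  95  95 211 211 211 212 212]
266 [213 214 214 213 109 110 109 105 102 102  99  69  66  66  88  99  98  95
  96 100 103 209 212 212 211]
278 [212 214 213 200 183 137 196 196 194 195 175  66  66
[... 527 characters left out ...]
 193 194 190 194 191 194 188
  61  61  66 101  97  58  57]
350 [ 70  97  58  65 181 192 193 192 192 192 195 192 192 192 193 195 194 195
  63  60  75  69  54  55  55]
362 [ 56  55  60  62 180 192 189 193 190 191 192 191 194 189 191 194 191 193
  65  59  60  48  48  51  44]
374 [ 57  53  56 138 175 192 190 192 189 190 192 190 192 188 191 192 191 193
 170  61  56  52  49  46  46]
386 [ 54  54  59 210 166 189 190 189 190 189 191 189 191 189 191 191 190 191
 193  56  55  47  48  39  40]
398 [ 50  50  56 209 159 191 192 191 188 189 189 189 191 188 189 192 191 192
 192  71  61  50  45  43  35]
410 [ 49  52 210 209 155 188 191 189 187 187 188 187 191 189 188 189 187 187
 192 188  49  45  45  38  39]
```

Tab seen at cols 324–349, rows 252–320 (predicted 335, 254–315): good. Descend and grip near its outer half.

```bash
python3 -m creep '[5,5,-20,0,0.03,0,40,0,0,-25,0,0,0,40,0,0,-15,0,0,0,40,0,0,0,0,0,0,40]' 40; python3 -m creep '[0,0,-4,0,0,0,40,0,0,0,0,0,0,40]'
```

```text
time: 19.5
tool_pos: [553.2, 157.4, 83.8]
eef_rot: [3.134, 0.0, -3.019]
wrist_force: [0.4, -0.4, 0.1]
width: 39.9
time: 19.7
tool_pos: [553.5, 158.7, 80.0]
eef_rot: [3.133, 0.0, -3.018]
wrist_force: [0.7, -0.3, 0.6]
width: 40.0
```

```bash
python3 -m creep '[-1.5,-3,-3,0,0,0,30,0,0,0,0,0,0,5,0,0,0,0,0,0,5,0,0,0,0,0,0,5,0,0,0,0,0,0,5]'
```

```text
time: 20.2
tool_pos: [552.6, 156.8, 79.1]
eef_rot: [3.132, 0.003, -3.018]
wrist_force: [0.4, 1.4, -1.4]
width: 13.3
```

```bash
python3 -m creep '[1,0,16,0,0,0,5,4,0.4,15.5,0,0,0,5,6,0.7,15,0,0,0,5,8,1,14,0,0,0,5]'
```

```text
time: 20.6
tool_pos: [571.3, 158.8, 140.1]
eef_rot: [3.131, 0.001, -3.018]
wrist_force: [6.8, 4.8, -11.2]
width: 12.9
```

```bash
python3 -m creep '[10,1.2,12.5,0,0,0,5,12,1.4,11,0,0,0,5,13,1.5,9,0,0,0,5,14,1.7,7,0,0,0,5]'
```

```text
time: 21.0
tool_pos: [619.8, 164.5, 180.3]
eef_rot: [3.131, -0.004, -3.017]
wrist_force: [0.0, 3.1, -12.0]
width: 13.0
```

```bash
python3 -m creep '[15,1.8,4.6,0,0,0,5,15.5,1.8,2.3,0,0,0,5,12,1.4,0,0,0,0,5,4,0.5,-0.5,0,0,0,5]'
```

```text
time: 21.4
tool_pos: [665.0, 170.0, 187.0]
eef_rot: [3.132, -0.014, -3.016]
wrist_force: [-4.5, -1.8, 2.6]
width: 13.2
```

```bash
python3 -m creep '[0,0,0,0,0,0,30,0,0,0,0,0,0,30,0,0,30,0,0.014,0,30,0,0,30,0,0,0,30,-20,-6,0,0,0,0,20]'; python3 -m creep '[-30,-15,0,0,0,0,0,-15,-8,0,0,0,0,0,0,0,0,0,0,0,0]'
python3 - <<'E'
from h import *
c=cam('wrist');print(manip.read_state()['tool_pos'])
print([np.round(proj(c,p)) for p in ((602.7,161.4,62),(603.7,153.2,84.5),(602,169.5,84.5))])
im=c['image'].copy()[:,:,::-1]
cv2.imwrite('pics/t1.png',im)
E
```

```text
time: 21.9
tool_pos: [645.8, 162.1, 248.9]
eef_rot: [3.131, -0.027, -3.018]
wrist_force: [-0.1, 0.9, -0.0]
width: 19.9
time: 22.2
tool_pos: [598.4, 137.7, 251.1]
eef_rot: [3.134, -0.022, -3.019]
wrist_force: [-0.4, 0.4, 0.3]
width: -0.2
[599.08121229 138.07390639 251.08222983]
[array([350., 226.]), array([342., 232.]), array([363., 232.])]
```

View pics/t1.png

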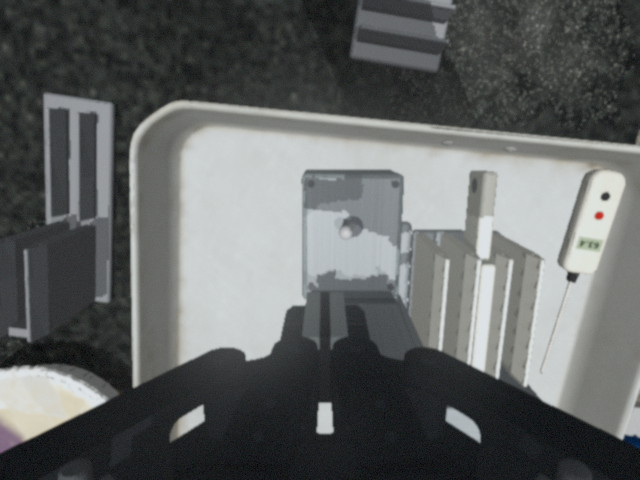

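Ball at (347,230), base (352,226), off-side as predicted; the board stands in the middle slot with its handle out (480,200). Push the toggle to +y.

```bash
python3 -m creep '[-1,-12,-20,0,0,0,0,0,-2,-40,0,0,0,0,0,0,-45,0,0,0,0,0,0,-40,0,0,0,0,0,0,0,0,0,0,0]';python3 -m creep '[0,0,0,0,0,0,0]'
```

```text
time: 22.75
tool_pos: [601.7, 124.3, 103.9]
eef_rot: [3.133, -0.014, -3.02]
wrist_force: [-0.3, -0.5, 0.1]
width: -0.4
time: 22.85
tool_pos: [602.3, 125.0, 104.8]
eef_rot: [3.133, -0.014, -3.02]
wrist_force: [0.3, 0.9, 0.8]
width: -0.2
```

```bash
python3 -m creep '[-4,-1,-20,0,0,0,0,0,0,-9,0,0,0,0,0,0,0,0,0,0,0]';python3 -m creep '[-1,5,0,0,0,0,0,-1,6,0,0,0,0,0]';python3 -m creep '[-1,5,0,0,0,0,0]'
```

```text
time: 23.15
tool_pos: [602.2, 125.8, 81.4]
eef_rot: [3.132, -0.006, -3.02]
wrist_force: [-0.1, 0.6, 0.3]
width: 0.1
time: 23.35
tool_pos: [602.0, 137.3, 84.4]
eef_rot: [3.132, -0.002, -3.021]
wrist_force: [0.2, 0.4, 0.5]
width: 0.1
time: 23.45
tool_pos: [601.4, 143.3, 85.4]
eef_rot: [3.131, -0.001, -3.021]
wrist_force: [-0.5, 0.3, -0.6]
width: 0.0
```

```bash
python3 -m creep '[0,-4,-9,0,0,0,0,0,0,-3,0,0,0,0]';python3 -m creep '[-1,4,-1,0,0,0,0,0,4,-1,0,0,0,0]'
```

```text
time: 23.65
tool_pos: [603.0, 142.1, 82.1]
eef_rot: [3.133, 0.005, -3.019]
wrist_force: [-20.2, -12.6, 35.5]
width: 0.5
time: 23.85
tool_pos: [602.3, 148.5, 85.0]
eef_rot: [3.139, 0.005, -3.02]
wrist_force: [0.2, -2.8, 9.1]
width: 0.1
```

```bash
python3 -m creep '[0,0,15,0,0,0,0,0,-15,10,0,0,0,0,0,-12,0,0,0,0,0,0,0,0,0,0,0,0]'
python3 - <<'E'
from h import *
c=cam('wrist');print(manip.read_state()['tool_pos'],proj(c,(602.7,162.5,62)),proj(c,(603.7,154.3,84.5)),proj(c,(602,170.5,84.5)))
g=c['image'].mean(2).astype(int);p=proj(c,(602,162,75));u,v=int(p[0]),int(p[1])
print(list(range(u-55,u+60,5)))
for r in range(v-30,v+31,5): print(r,g[r,u-55:u+60:5])
E
```

```text
time: 24.25
tool_pos: [602.7, 122.8, 113.8]
eef_rot: [3.139, 0.009, -3.018]
wrist_force: [0.6, -0.5, 0.8]
width: 0.0
[602.62787446 123.72270983 113.89535316] (np.float64(402.49588180978833), np.float64(274.3058616989376)) (np.float64(393.52030391506264), np.float64(291.71200057871596)) (np.float64(429.45418567705485), np.float64(292.31798786726574))
[351, 356, 361, 366, 371, 376, 381, 386, 391, 396, 401, 406, 411, 416, 421, 426, 431, 436, 441, 446, 451, 456, 461]
252 [ 89  86  87  88  85  86  85  82  85  83  85  84  85  82 103 108 110 108
 107 107 110 109 110]
257 [ 89  86  85  86  88  84  86  84  85  84  87  81  84  85 108 106 108 110
 106 109 110 110 109]
262 [ 86  81  84  84  86  83  85  86  82  56  56  56  53  96 105 108 107 109
 105 109 108 109 113]
267 [ 85  87  84  85 102  96  95  90  53  56  54  55  63  64  96 108 108 110
 105 108 107 113 111]
272 [103 100 101 106 110 108 107  78  57  57  73  75  67  59  84 105 107 110
 104 108 106 112 111]
277 [108 106 107 106 110 105 107  76  58  61  71  76  79  64  76 104 108 107
 107 110 103 112 110]
282 [109 110 107 102 107 106 107  97  57  59  75  76  77  66 100 104 107 108
 106 109 106 110 112]
287 [105 106 106 107 109 105 105 106  76  65  76  88  92  91 101 107 105 104
 106 110 106 111 113]
292 [106 109 104 106 108 108 106 107 104  91  93  95 104 116  99 106 109 106
 106 108 107 109 112]
297 [116 110 107 107 109 107 109 106 107 105  99 115 124 118 106 104 109 109
 107 109 108 131 163]
302 [146 145 129 113 104 104 103 104 106 108  93 107 116 114 105 107 106 103
 105 106 116 162 164]
307 [ 47  40 143 147 142 125 122 109 153 143 107 105 106 109 104 106 107 105
 106 110 147 162 161]
312 [ 41  41  40 157 157 160 159 158 156 157 112 107 104 108 107 106 106 106
 124 154 163 163 165]
```

Ball now sits midway (col ~410; off 393, on 429) – half pushed. Go lower and sweep again.

```bash
python3 -m creep '[-2,0,-25,0,0,0,0,0,0,-14,0,0,0,0,0,0,0,0,0,0,0]';python3 -m creep '[0,0,-4,0,0,0,0,0,0,0,0,0,0,0]'
```

```text
time: 24.6
tool_pos: [600.3, 125.1, 73.5]
eef_rot: [3.137, 0.009, -3.016]
wrist_force: [0.1, 0.1, 0.1]
width: 0.4
time: 24.8
tool_pos: [600.2, 126.0, 69.4]
eef_rot: [3.136, 0.008, -3.016]
wrist_force: [0.1, 0.7, -0.0]
width: 0.1
```

```bash
python3 -m creep '[0,6,2,0,0,0,0,0,6,1,0,0,0,0]';python3 -m creep '[0,5,0,0,0,0,0,0,4,0,0,0,0,0]'
```

```text
time: 25.0
tool_pos: [600.8, 138.3, 73.4]
eef_rot: [3.136, 0.009, -3.017]
wrist_force: [-0.5, 0.1, 0.6]
width: 0.2
time: 25.2
tool_pos: [601.1, 148.8, 74.5]
eef_rot: [3.136, 0.01, -3.016]
wrist_force: [-0.1, -0.7, 0.2]
width: -0.3
```

```bash
python3 -m creep '[0,3,0,0,0,0,0]';python3 -m creep '[0,4,0,0,0,0,0]'
```

```text
time: 25.3
tool_pos: [601.0, 152.3, 74.6]
eef_rot: [3.137, 0.01, -3.016]
wrist_force: [-0.8, -4.5, -0.4]
width: 0.2
time: 25.4
tool_pos: [601.1, 153.3, 74.3]
eef_rot: [-3.142, 0.009, -3.017]
wrist_force: [-4.7, -19.9, 6.9]
width: 0.1
```

Hard stop felt (−20 N). Retreat and check.

```bash
python3 -m creep '[0,-10,2,0,0,0,0,0,-15,5,0,0,0,0,0,-5,25,0,0,0,0,0,0,10,0,0,0,0,0,0,0,0,0,0,0]'
python3 - <<'E'
from h import *
c=cam('wrist');print(manip.read_state()['tool_pos'],proj(c,(602.7,162.5,62)),proj(c,(603.7,154.3,84.5)),proj(c,(602,170.5,84.5)))
g=c['image'].mean(2).astype(int);p=proj(c,(602,162,75));u,v=int(p[0]),int(p[1])
print(list(range(u-55,u+60,5)))
for r in range(v-30,v+31,5): print(r,g[r,u-55:u+60:5])
E
```

```text
time: 25.9
tool_pos: [601.3, 120.2, 117.8]
eef_rot: [3.141, 0.009, -3.019]
wrist_force: [0.0, 0.9, -0.7]
width: -0.3
[601.19720899 120.24346402 117.27859585] (np.float64(405.7832829765195), np.float64(274.7602746745211)) (np.float64(397.23777665958437), np.float64(291.84356444124995)) (np.float64(432.401921293892), np.float64(292.4407534016857))
[355, 360, 365, 370, 375, 380, 385, 390, 395, 400, 405, 410, 415, 420, 425, 430, 435, 440, 445, 450, 455, 460, 465]
252 [ 92  88  89  88  91  86  85  86  90  84  85  84  93 110 111 107 109 112
 106 108 108 114 116]
257 [ 90  89  90  89  88  86  85  88  87  83  88  90  91 107 107 109 110 112
 108 111 111 113 116]
262 [ 91  91  88  87  89  87 109 101 103  62  63  63  66  94 105 108 110 109
 107 111 108 110 112]
267 [ 91 107 108 106 112 109 109  95  59  66  66  67  57  60  87 109 106 108
 106 110 111 112 114]
272 [113 114 112 111 112 108 109  75  67  67  79  81  71  60  82 110 110 108
 108 111 109 113 111]
277 [112 109 111 108 111 111 110  74  68  69  85  84  84  82  82 109 109 109
 106 110 106 112 113]
282 [109 109 109 109 112 106 109  98  70  62  86  86  88  84  84  80  89  99
 108 110 111 112 114]
287 [112 111 109 112 111 107 108 105  75  67  67  79  87  81  83  98 105 104
 104 111 112 113 115]
292 [109 109 108 107 111 108 110 111 107  95  78  85 100  87  95 114 123 117
 109 110 115 131 163]
297 [126 125 108 108 113 110 109 110 110 110 109 110 107 111  95 116 125 121
 106 112 165 166 167]
302 [160 166 160 125 124 110 109 144 145 109 108 110 110 111 100 105 116 111
 111 128 167 165 166]
307 [ 49 127 162 159 163 162 161 164 160 128 108 112 106 110 109 109 108 108
 150 161 165 169 165]
312 [ 49  48 148 159 159 162 160 163 158 159 159 110 109 108 110 137 126 158
 163 161 165 166 166]
```

Ball at col ~434 (on predicted 432): toggle is on. Return to the tab and lower the guard.

```bash
python3 -m creep '[0,0,40,0,0,0,10,0,0,45,0,0,0,30,0,5,45,0,0,0,40,25,25,0,0,0,0,40,25,15,0,0,0,0,40]';python3 -m creep '[10,5,0,0,0,0,40,0,0,0,0,0,0,40,0,0,0,0,0,0,40]'
```

```text
time: 26.45
tool_pos: [649.2, 163.2, 248.4]
eef_rot: [-3.14, 0.004, -3.022]
wrist_force: [-0.3, 0.3, 0.3]
width: 39.8
time: 26.75
tool_pos: [660.2, 171.8, 245.2]
eef_rot: [3.141, 0.001, -3.018]
wrist_force: [-0.6, -0.9, -0.1]
width: 39.4
```

```bash
python3 -m creep '[4,-2,-25,0,0,0,40,0,0,-20,0,0,0,40,0,0,-8,0,0,0,40,0,0,0,0,0,0,40]';python3 -m creep '[0,0,-2,0,0,0,40,0,0,0,0,0,0,40]'
```

```text
time: 27.15
tool_pos: [662.1, 168.1, 189.9]
eef_rot: [-3.141, 0.001, -3.018]
wrist_force: [-0.6, 0.3, -0.5]
width: 40.4
time: 27.35
tool_pos: [662.1, 167.7, 189.1]
eef_rot: [-3.141, 0.002, -3.019]
wrist_force: [1.2, 0.2, 0.8]
width: 39.8
```

```bash
python3 -m creep '[1,1,0,0,0,0,40,0,0,0,0,0,0,5,0,0,0,0,0,0,5,0,0,0,0,0,0,5,0,0,0,0,0,0,5]';python3 -m creep '[-5,-0.6,0.5,0,0,0,5,-14,-1.7,0.5,0,0,0,5,-15.5,-1.8,-2.3,0,0,0,5,-15,-1.8,-4.5,0,0,0,5]'
```

```text
time: 27.85
tool_pos: [663.6, 169.7, 191.3]
eef_rot: [3.141, 0.004, -3.019]
wrist_force: [0.2, 0.6, -0.9]
width: 12.7
time: 28.25
tool_pos: [615.8, 164.0, 185.1]
eef_rot: [3.139, 0.011, -3.02]
wrist_force: [4.7, 1.6, -3.6]
width: 13.1
```

```bash
python3 -m creep '[-14,-1.7,-8,0,0,0,5,-13,-1.5,-10,0,0,0,5,-11.5,-1.4,-12,0,0,0,5,-10,-1.2,-13.5,0,0,0,5]';python3 -m creep '[-8,-1,-14,0,0,0,5,-6,-0.7,-15,0,0,0,5]'
```

```text
time: 28.65
tool_pos: [567.7, 158.5, 147.2]
eef_rot: [3.141, 0.023, -3.022]
wrist_force: [-1.5, -1.4, 5.9]
width: 13.1
time: 28.85
tool_pos: [552.8, 156.7, 119.6]
eef_rot: [-3.141, 0.026, -3.022]
wrist_force: [-0.6, 0.3, 4.1]
width: 13.0
```

```bash
python3 -m creep '[-5,-0.5,-17,0,0,0,5,-2,-0.2,-15,0,0,0,5]';python3 -m creep '[0,0,-6,0,0,0,5,0,0,-4,0,0,0,5]';python3 -m creep '[0,0,-4,0,0,0,5]'
```

```text
time: 29.05
tool_pos: [545.4, 155.9, 88.1]
eef_rot: [-3.139, 0.029, -3.022]
wrist_force: [-0.8, -0.7, 4.5]
width: 12.7
time: 29.25
tool_pos: [545.0, 156.0, 77.8]
eef_rot: [-3.139, 0.028, -3.022]
wrist_force: [-10.7, -5.6, 34.0]
width: 12.7
time: 29.35
tool_pos: [545.3, 156.2, 76.2]
eef_rot: [-3.137, 0.029, -3.022]
wrist_force: [-22.9, -10.9, 53.5]
width: 13.2
```

```bash
python3 -m creep '[0,0,2,0,0,0,40,0,0,0,0,0,0,40,0,0,0,0,0,0,40,0,0,25,0,-0.0,0,40,0,0,35,0,0.025,0,20]';python3 -m creep '[15,0,10,0,0,0,0,8,0,0,0,0,0,0,0,0,0,0,0,0,0]'
python3 - <<'E'
from h import *
c=cam('wrist');print(manip.read_state()['tool_pos'],[np.round(proj(c,p)) for p in((557,156.3,94),(540.3,154.3,94),(573.9,158.3,94))])
g=c['image'].mean(2).astype(int);u,v=map(int,proj(c,(557,156,94)))
for r in range(v-50,v+51,6): print(r,g[r,u-24:u+25:4])
S0=load('side')['image'].astype(int) 
s=cam('side')['image'].astype(int)
np.save('/tmp/s_end.npy',s)
E
```

```text
time: 29.85
tool_pos: [542.8, 154.9, 135.7]
eef_rot: [-3.139, -0.005, -3.022]
wrist_force: [0.7, 0.8, 0.7]
width: 26.6
time: 30.15
tool_pos: [568.3, 155.2, 148.9]
eef_rot: [-3.14, -0.001, -3.023]
wrist_force: [-0.3, 0.8, -0.7]
width: -0.1
[567.67239374 155.26435311 148.58522289] [array([330., 243.]), array([330., 210.]), array([330., 275.])]
193 [211 212 211 211 210 210 209 208 205 205 206 208 208]
199 [213 211 212 210 211 209 209 209 207 208 206 208 209]
205 [212 212 212 213 211 208 210 210 208 206 205 208 210]
211 [211 211 212 208 129 106 110 110 109 108 189 207 209]
217 [ 95  94  93  83  71  69  70  71  70  71  71  98 116]
223 [95 94 92 76 68 69 69 71 68 69 70 90 90]
229 [90 93 90 75 68 65 63 65 62 66 70 88 86]
235 [100 102 100  83  66  64  69  65  64  63  68  98  98]
241 [114 112 112  88  63  60  59  62  60  61  73 114 112]
247 [113 112 111  93  61  64  60  59  62  61  70 130 135]
253 [112 115 114  95  56  54  56  62  59  58  78 114 112]
259 [113 113 110  92  58  57  53  55  56  55  75 109 109]
265 [110 110 112  93  54  54  56  53  55  57  78 112 108]
271 [111 107 111  92  60  56  55  56  51  56  76 109 112]
277 [110 110 141 139  86  78  62  62  60  58 106 120 118]
283 [178 179 180 179 176 175 156 112 118 133 133 136 137]
289 [177 177 177 178 177 178 184 170 135 134 134 135 134]
```

```bash
python3 -m creep '[-3,0,-25,0,0,0,0,0,0,-15,0,0,0,0,0,0,-5,0,0,0,0]';python3 -m creep '[0,0,-4,0,0,0,0]';python3 -m creep '[0,0,-4,0,0,0,0]'
```

```text
time: 30.55
tool_pos: [562.3, 155.6, 100.5]
eef_rot: [-3.139, -0.004, -3.02]
wrist_force: [0.2, -0.0, -0.7]
width: 0.1
time: 30.65
tool_pos: [562.3, 156.0, 98.1]
eef_rot: [-3.139, -0.004, -3.02]
wrist_force: [-16.5, -8.9, 53.1]
width: 0.1
time: 30.75
tool_pos: [562.4, 156.1, 98.0]
eef_rot: [-3.136, -0.004, -3.02]
wrist_force: [-22.7, -13.9, 56.4]
width: -0.2
```

```bash
python3 -m creep '[0,0,20,0,0,0,0,0,0,45,0,0,0,0,0,0,45,0,0,0,0,0,-20,45,0,0,0,0,-20,-45,0,0,0,0,0]';python3 -m creep '[-25,-45,0,0,0,0,0,-25,-45,0,0,0,0,0,-25,-45,0,0,0,0,0,0,-45,0,0,0,0,0,0,-45,0,0,0,0,0]';python3 -m creep '[0,-45,0,0,0,0,0,0,-45,0,0,0,0,0,0,-45,0,0,0,0,0,0,0,0,0,0,0,0,0,0,0,0,0,0,0]'
python3 - <<'E'
from h import *
T=cam('top','top9.png');S=cam('side','side9.png')
print(manip.read_state()['tool_pos'])
for n,f,reg in(('top','top1.png',dict(timer=(280,318,410,446),thermo=(140,240,178,204),switch=(165,232,270,320),rack=(120,212,210,275))),('side','side1.png',dict(guard=(228,265,252,320),timer=(222,252,402,440)))):
    a=cv2.imread('pics/'+f).astype(int);b=cv2.imread('pics/'+n+'9.png').astype(int)
    for k,(r0,r1,c0,c1) in reg.items():
        d=np.abs(a-b).max(2)[r0:r1,c0:c1]>35;print(n,k,d.sum(),np.argwhere(d).mean(0)+[r0,c0] if d.any() else '')
c=T;ex=np.array([.993,.118,0])
g=T['image'].min(2)
for v in range(150,250,6): print(v,g[v,230:262])
E
```

```text
time: 31.25
tool_pos: [540.9, 97.1, 260.6]
eef_rot: [-3.139, -0.002, -3.008]
wrist_force: [0.5, -0.7, 0.4]
width: 0.1
time: 31.75
tool_pos: [464.7, -127.5, 263.3]
eef_rot: [-3.132, -0.0, -3.006]
wrist_force: [1.1, 0.1, 0.6]
width: -0.2
time: 32.25
tool_pos: [461.4, -274.8, 263.9]
eef_rot: [-3.128, -0.001, -3.016]
wrist_force: [0.4, 0.9, -0.0]
width: -0.2
[ 461.14262772 -274.58763319  263.86471794]
top timer 301 [299.61461794 432.49833887]
top thermo 0 
top switch 0 
top rack 313 [176.61341853 241.68690096]
side guard 1 [246. 311.]
side timer 73 [233.94520548 424.57534247]
150 [ 71  88 186 204 146 119  82 216 227 227 227 226 115 109 224 145 141  97
  72  70  70  70  70  69 115 224 151 139 116  77 189 207]
156 [ 72  72  88 224 118 141 126 166 225 227 227 227 205 115 197 185 145 130
 114  94  94 101 101  99 109 138 225 150 137 115 144 207]
162 [106  99 106 155 213 146 140  99 216 227 227 227 227 121 107 225 136 141
 122 114 148 129 103 101 130 122 202 180 144 126 114 138]
168 [169 105 100 122 225 143 141 122 134 225 227 227 227 216 119 163 211 145
 136 115 126 168 107 101 131 130 111 22
[... 1041 characters left out ...]
 209 123 206 208 208 207 207 208 207 206 206 206 206 207]
222 [209 210 210 210 209 209 210 210 210 208 208 208 208 207 219 227 227 227
 227 125 190 207 207 209 208 207 208 208 208 207 206 207]
228 [210 209 209 209 209 209 210 210 210 209 207 208 208 208 209 148 151 152
 152 151 142 207 210 210 210 209 209 210 210 209 208 208]
234 [207 207 206 205 203 201 202 203 203 202 202 202 204 207 206 206 203 203
 206 208 210 211 212 211 210 209 209 208 206 204 202 198]
240 [173 173 174 169 170 169 168 168 167 172 168 165 165 165 164 162 162 161
 161 162 162 163 130 126 124 159 160 159 155 150 151 153]
246 [47 48 51 54 59 59 56 51 47 43 46 49 51 54 54 54 56 58 62 63 55 51 55 59
 62 61 47 45 47 45 44 44]
```

```bash
python3 - <<'E'
from h import *
T=load('top')
C=np.array([660,271.6,0]);ex=np.array([.993,.118,0]);ey=np.array([-.118,.993,0])
for n,(u,v,z) in dict(tip=(247,226.5,81),hmid=(245,210,81),sqmid=(241,171,93),sqrear=(239.5,150,93)).items():
    p=onz(T,u,v,z)-C;print(n,np.round([p@ex+4,p@ey],1))
for f in('side1.png','side9.png','top1.png','top9.png'):
    im=cv2.imread('pics/'+f);r=(220,256,400,442) if 'side' in f else (280,320,410,448)
    m=im[r[0]:r[1],r[2]:r[3]].min(2)>150
    ys,xs=np.where(m);print(f,m.sum(),xs.min()+r[2],xs.max()+r[2],ys.min()+r[0],ys.max()+r[0])
b=lambda f,r:cv2.resize(cv2.imread('pics/'+f)[r[0]:r[1],r[2]:r[3]],(400,280),interpolation=cv2.INTER_CUBIC)
cv2.imwrite('pics/fin.png',np.vstack([np.hstack([b('side9.png',(230,320,190,320)),b('top9.png',(120,240,170,330))]),np.hstack([b('side9.png',(200,270,380,480)),b('top9.png',(260,330,380,480))])]))
E
```

```text
tip [-111.5    0.6]
hmid [-75.6   1.5]
sqmid [7.2 1.1]
sqrear [53.3  0. ]
side1.png 165 408 433 228 255
side9.png 110 408 425 231 255
top1.png 385 414 442 285 313
top9.png 265 414 442 286 312
```

```bash
python3 - <<'E'
from h import *
S=load('side');ex=np.array([.993,.118,0]);ey=np.array([-.118,.993,0]);C=np.array([660,271.6,0])
def pl(u,v,off):
    o,d=ray(S,u,v);k=((C+off*ey-o)@ey)/(d@ey);p=o+k*d
    return np.round([(p-C)@ex+4,p[2]],1)
a=cv2.imread('pics/side1.png').astype(int);b=cv2.imread('pics/side9.png').astype(int)
d=np.abs(a-b).max(2)>25
for u in range(206,296,4):
    vs=np.where(d[235:320,u])[0]+235
    if len(vs): print(u,vs.min(),vs.max(),len(vs),'top far edge',pl(u,vs.min()-.5,-5),'bot near',pl(u,vs.max()+.5,7))
E
```

```text
214 259 261 3 top far edge [54.  93.5] bot near [47.2 95.1]
218 260 262 3 top far edge [45.  93.1] bot near [38.3 94.7]
222 261 262 2 top far edge [36.  92.6] bot near [29.1 96.6]
226 261 263 3 top far edge [26.8 94.6] bot near [20.3 96.2]
230 262 264 3 top far edge [17.8 94.1] bot near [11.4 95.7]
234 263 265 3 top far edge [ 9.  93.6] bot near [ 2.7 95.3]
238 264 266 3 top far edge [ 0.1 93.1] bot near [-6.1 94.8]
242 265 267 3 top far edge [-8.7 92.7] bot near [-14.8  94.4]
246 266 267 2 top far edge [-17.4  92.2] bot near [-23.6  96.3]
250 267 268 2 top far edge [-26.2  91.7] bot near [-32.2  95.8]
254 268 269 2 top far edge [-34.9  91.3] bot near [-40.8  95.4]
258 274 277 4 top far edge [-42.8  78.7] bot near [-48.3  78.1]
262 275 279 5 top far edge [-51.4  78.2] bot near [-56.8  75.3]
266 276 279 4 top far edge [-60.1  77.8] bot near [-65.4  77.3]
270 276 290 15 top far edge [-68.8  79.8] bot near [-72.7  52.5]
274 278 293 15 top far edge [-77.3  76.9] bot near [-81.1  47.2]
278 278 295 17 top far edge [-85.9  78.9] bot near [-89.6  44.4]
282 279 296 17 top far edge [-94.4  78.5] bot near [-98.1  44. ]
286 280 297 17 top far edge [-102.8   78. ] bot near [-106.6   43.7]
290 282 295 13 top far edge [-111.2   75.2] bot near [-115.3   50.7]
```

Board top edge is level at z≈92–94, handle 44–79: fully seated. Hand in.

```bash
python3 -c "
from rig import manip
print(manip.read_state()['time'],manip.job_done())"
```

```text
the job is handed in; nothing more can be done
32.35 None
```

The job is done and handed in at 32.4 s of the 72 s allowed; no verdict came back.

**What I did:** I moved the board from the drip stand to the rest, took it again by the handle, and stood it in the rack's middle slot. Then I lifted the guard, flipped the toggle to the rack side and lowered the guard again.

**Mishaps on the way:**
- **Board:** it first stuck with its rear end up against the back stop. A gentle pull on the handle made that slightly worse. Pressing down on its rear top edge seated it.
- **Toggle:** my first push came in too high, pressed on the ball with about 35 N and moved it only halfway. A second, lower push took it to the hard stop.

**Last checks:**
- **Board:** it is level and down, with its top edge about 92–94 mm up and its handle out of the front.
- **Board, along the slot:** the two views disagree slightly. The side view puts it at the home position, and the top view puts it about 4 mm deeper, against the back stop. I left it there.
- **Toggle:** after the push, the camera showed the ball at the on position.
- **Guard:** pressing on it met a firm stop at about 55 N wrist force, and both views match the starting pictures.
- **Thermometer:** unchanged in the top view.
- **Timer:** its outline is the same in the top view to within a pixel. Brightness differs in both views and its bright area is smaller in the side view. I took that as the arm's shadow and could not look closer, because the picture limit was reached.

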